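# Load the curing rack with drained soap bars in batch order

### The job

The four soap bars in the cradles on the steel drip tray have drained; the one at the left end of the row is the oldest, the one at the right end the newest. Move them to the wooden curing rack in the same age order, one bar standing on edge in each pocket: the oldest in the pocket next to the blue clip, the newest in the pocket next to the white clip, the others between in order. Set each bar down on the floor of its pocket before you let go, for soap this fresh dents if it drops, and leave the bars standing free.

Things in the scene. Friction and masses are not known exactly. Their poses are not given: they have to be found in the camera images.
- bar_violet: loose lilac-violet soap bar standing on its long edge, 63 (x, length) x 26 (y, thickness) x 42 (z) mm, 110 g. Origin: centre of the edge it stands on. At the start it stands in the cradle of its colour. Grip it from above across its 26 mm thickness, fingertips at least 13 mm above its origin (clear of the walls round its foot).
- bar_tan: loose honey-brown soap bar standing on its long edge, 63 (x, length) x 26 (y, thickness) x 42 (z) mm, 110 g. Origin: centre of the edge it stands on. At the start it stands in the cradle of its colour. Grip it from above across its 26 mm thickness, fingertips at least 13 mm above its origin (clear of the walls round its foot).
- bar_cream: loose cream-white soap bar standing on its long edge, 63 (x, length) x 26 (y, thickness) x 42 (z) mm, 110 g. Origin: centre of the edge it stands on. At the start it stands in the cradle of its colour. Grip it from above across its 26 mm thickness, fingertips at least 13 mm above its origin (clear of the walls round its foot).
- bar_charcoal: loose charcoal-black soap bar standing on its long edge, 63 (x, length) x 26 (y, thickness) x 42 (z) mm, 110 g. Origin: centre of the edge it stands on. At the start it stands in the cradle of its colour. Grip it from above across its 26 mm thickness, fingertips at least 13 mm above its origin (clear of the walls round its foot).
- cradle_violet: fixed grey cradle under the lilac-violet bar, 80 (x) x 46 (y) x 19 (z) mm; origin under its centre, 3 mm above the table. Bar seat 10 mm above the origin, cheeks 9 mm higher, 32 mm apart. Four like cradles stand in a row along their y, 66 mm apart, on a steel drip tray (112 x 290 mm, rim 11 mm high); +y points to the left end of the row.
- cradle_tan: fixed grey cradle under the honey-brown bar, 80 (x) x 46 (y) x 19 (z) mm; origin under its centre, 3 mm above the table. Bar seat 10 mm above the origin, cheeks 9 mm higher, 32 mm apart. Four like cradles stand in a row along their y, 66 mm apart, on a steel drip tray (112 x 290 mm, rim 11 mm high); +y points to the left end of the row.
- cradle_cream: fixed grey cradle under the cream-white bar, 80 (x) x 46 (y) x 19 (z) mm; origin under its centre, 3 mm above the table. Bar seat 10 mm above the origin, cheeks 9 mm higher, 32 mm apart. Four like cradles stand in a row along their y, 66 mm apart, on a steel drip tray (112 x 290 mm, rim 11 mm high); +y points to the left end of the row.
- cradle_charcoal: fixed grey cradle under the charcoal-black bar, 80 (x) x 46 (y) x 19 (z) mm; origin under its centre, 3 mm above the table. Bar seat 10 mm above the origin, cheeks 9 mm higher, 32 mm apart. Four like cradles stand in a row along their y, 66 mm apart, on a steel drip tray (112 x 290 mm, rim 11 mm high); +y points to the left end of the row.
- rack: fixed pine curing rack, 110 (x) x 262 (y) x 32 (z) mm; origin under its centre, on the table. Four pockets in a row, centres at x = 0, y = +93, +31, -31, -93 mm, each 90 (x) x 44 (y) mm; slatted floor 20 mm above the origin, walls 12 mm higher. A bar stands with its length along the rack's x. +y is the left end seen from the robot.
- blue_clip: fixed blue plastic clip, 44 x 23 mm from above, on top of one end board of the rack (rack y = +123 or -123 mm; top 35 mm above the table): the end for the oldest bar. A like white clip sits on the other end board. Origin: centre of its underside.
Things that resemble listed ones, but are neither listed nor needed, are in the scene too. What is shaped like the bar_violet but green is not meant.

How it is judged:
By the outcome, as a careful person would: the job done as asked, in the order asked, and still so for the second after the job is handed in, with the robot touching nothing.
It also fails if it takes over 125 s, if anything falls off the work surface, if the arm or the gripper's body presses on something with over 40 N, if the wrist force passes 120 N, or if a joint passes its speed limit or range.

### The arm

A 6-joint arm with a two-finger parallel gripper is mounted at the origin on a cart in front of the work surface, level with it; the furniture and walls round the work are solid. World frame = base frame: x ahead of the robot, y to its left, z up, the work surface at z = 0. Lengths are in m, angles in degrees, forces in N, time in s.
With the tool pointing down it reaches from about 0.375 to 0.9 m from the base axis. Payload 3.1 kg.
Tool frame: the origin (TCP) lies on the centre line of the jaws, within the pads' length; the fingertips stand 17 mm ahead of it and the grasp point (between the pads) lies 2 mm behind it; z points along the fingers, y is the line along which they close (so a half turn about z gives the same grasp; the last joint's range is limited). The gripper opens to 87 mm and grips with 3 to 60 N. Pads are 19 mm wide; open, the fingers measure 117 mm over their backs; the gripper's body (75 mm by 190 mm) begins 51 mm behind the grasp point.
Start: joints at [64.601, 30.224, 82.088, -0, 67.689, -10.227], TCP at [0.164, 0.603, 0.24] pointing down, gripper open.
Joint ranges: [-176.69, 176.69], [-43.24, 126.21], [12.49, 139.97], [-82, 262], [0, 151.66], [-163.58, 163.58]. Speed limits (degrees/s): [159.86, 159.86, 180, 180, 180, 180].

### API

Orientations are given as a 3x3 rotation matrix whose columns are the frame's x, y, z axes.
In Python, from rig import bot, imaging, finder gives the robot as it stands. The module is installed in compiled form; this text tells all that it offers.
- The arm moves only by the tool play_rows, never from a script. Its argument "motion" is a list that holds one entry, the list of rows, each a list of 6 numbers: the shift along the tool's x, y, z in shares of 0.4 m (1.0 is 0.4 m), then the turn, a rotation vector about the tool's x, y, z in a scale on which 1.0 is pi/2 rad. In form: [[[dx, dy, dz, wx, wy, wz], ...]]. A call has 1 to 8 rows; each row is the pose to reach, as a shift and turn from the pose commanded when the call began, along the tool's axes at that moment; what a row does not reach only later rows make up. A row lasts 1/12 s, in which the tool goes at most 41.7 mm and 7.16 degrees, less where a joint would pass 70% of its speed; a pose out of reach is approached as far as the arm can. A shift or turn number past 1, either way, is cut back to 1. A call with a gripper value outside its range is refused whole. "fingers" is the finger opening in m, from 0 to 0.087, set as the call begins (left out, the last holds). The fingers move at their own pace and stop on an object; the grip force is fixed at half the most. Time passes only in rows, so rows that repeat a pose let the fingers close. It gives the time, the measured TCP pose, the force, the opening and the grip force at its end, in the units of the state.
- bot.read_state(): the state, without advancing time (a new reading comes with each control period).
- imaging.capture(name): name is "scene" or "side" or "wrist"; returns a dict with "frame" (400x640x3 uint8, red, green, blue), "camera_matrix" (3x3 intrinsics, pixels), "R" (3x3) and "t" (3): a world point X has camera coordinates R X + t. Camera axes: x right, y down, z forward; pixel columns grow to the right and rows downward; lengths in m; the calibration is good to about 2 mm. A picture is of the moment at which its call begins. There is no depth.
- bot.hand_in(): hands the job in; it is judged then, once.
Trained networks look in the newest picture that a camera, given by its name, has taken for a name from the list of things; names that differ only in an ending like _2 or _b are one class to them, and where a whole thing is asked for, a point or a joint stands for the part that bears it (a point fixed in the world has none). Each returns a list of dicts, best first, with "confidence" (0 to 1); they miss things now and then, are a little off and sometimes report something else, mostly with a low value. They report only what shows in the picture. A call takes as long as a camera call. They do not tell look-alikes from the thing itself.
- finder.recognise(camera, name): "at" ([x, y, z] in m, in world coordinates, good to about 4 mm: the middle of the surface that is visible of it).
- finder.outline_of(camera, name): "pixels" (400x640 bool, what is visible of it).
The state is a dict: "time_s": time; "joint_positions": joint angles; "qvel": joint speeds; "tau": joint torques, N m; "position": TCP position; "tcp_rot": TCP orientation; "force": force on the tool from outside, world axes, zero at the start; "moment": the same for the moment, N m; "opening": opening from 0.0 (shut) to 1.0 (fully open); "grasp_force": force on a finger pad.
Only numpy, scipy, OpenCV 4.12 (cv2) and the standard library are available. Lean on these libraries where they do the work, as an engineer would, in place of code of your own. Each camera call takes 0.05 s, during which the arm holds its last target. There are 200 camera calls.

## Working session

There is one attempt and no reset: what is moved stays moved. The work goes in short steps, Python scripts to look and compute and a tool call to move; the robot and the scene stay as the last step left them, time stands still between calls to the robot, and variables do not carry over. Pictures are saved under pics/ and viewed, at most 14 in all, crops included, and the job is handed in when it is done.

Besides the shell and the picture viewer there is one more tool, called after "Call:" as name(argument=value, ...) on one line, values as JSON. play_rows: Moves the arm, as the interface text tells. Its arguments: {"type":"object","properties":{"motion":{"type":"array"},"fingers":{"type":"number"}},"required":["motion"]}

```bash
mkdir -p pics
python3 - <<'E'
from rig import bot, imaging, finder
import cv2, numpy as np
s=bot.read_state(); print(s['time_s'],s['position'],np.round(s['tcp_rot'],4).tolist(),s['force'],s['opening'])
for c in ['scene','side']:
    d=imaging.capture(c); cv2.imwrite(f'pics/{c}0.png',d['frame'][:,:,::-1])
    for n in ['bar_violet','bar_tan','bar_cream','bar_charcoal','rack','blue_clip','cradle_violet','cradle_charcoal']:
        for r in finder.recognise(c,n)[:3]:
            p=d['R']@np.array(r['at'])+d['t']; u=d['camera_matrix']@p
            print(c,n,round(r['confidence'],2),np.round(r['at'],4),np.round(u[:2]/u[2]))
E
```

```text
0.0 [0.1632419  0.60259168 0.23859789] [[-0.9651, 0.2618, -0.0009], [0.2618, 0.9651, -0.0019], [0.0004, -0.0021, -1.0]] [ 0.10862744 -0.81773078  0.65465204] 0.9992206843198286
scene bar_violet 0.88 [0.4717 0.0707 0.0458] [298. 193.]
scene bar_violet 0.8 [ 0.4362 -0.39    0.0374] [425. 309.]
scene bar_violet 0.66 [0.4849 0.2032 0.0467] [274. 170.]
scene bar_tan 0.69 [0.4939 0.268  0.045 ] [264. 160.]
scene bar_tan 0.59 [0.4655 0.2652 0.0122] [259. 173.]
scene bar_cream 0.54 [0.4796 0.1328 0.046 ] [287. 181.]
scene bar_charcoal 0.78 [0.4862 0.2009 0.0448] [275. 170.]
scene rack 0.58 [ 0.5167 -0.1886  0.0262] [379. 240.]
scene blue_clip 0.61 [ 0.5533 -0.2953  0.0316] [424. 256.]
scene cradle_violet 0.46 [0.4604 0.0601 0.0136] [298. 205.]
scene cradle_violet 0.41 [ 0.519  -0.188   0.0237] [379. 241.]
side bar_violet 0.63 [0.4754 0.0917 0.0427] [303. 235.]
side bar_tan 0.79 [0.4985 0.2856 0.0482] [260. 280.]
side bar_cream 0.65 [0.483  0.1604 0.0452] [289. 250.]
side bar_charcoal 0.73 [0.4893 0.222  0.0471] [276. 264.]
side cradle_violet 0.72 [0.449  0.0977 0.0141] [312. 247.]
side cradle_charcoal 0.69 [0.4697 0.2304 0.0141] [283. 279.]
side cradle_charcoal 0.68 [0.4617 0.166  0.0122] [297. 263.]
```

View pics/scene0.png

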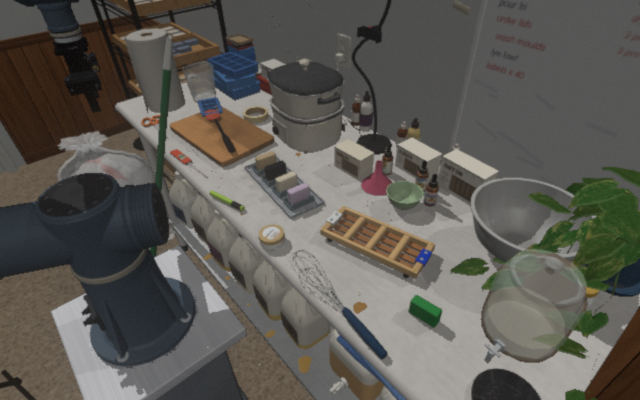

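View pics/side0.png

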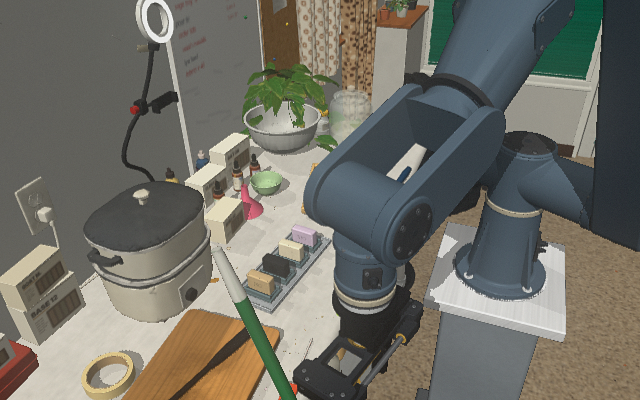

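The scene picture shows, left to right: tan (264,160), charcoal (275,170), cream (287,181) and violet (298,193) on the tray. The rack is at (379,240), with the white clip at its left end (335,216) and the blue clip at its right end (424,256). The side picture shows the same row at (260,280) to (303,235). The possible mix-ups are the green block (425,309), the wooden board and the cradles, so I go by bar colour. A green handle, with its tip at (170,40) in scene and (215,250) in side, is near the path, so I'll triangulate it first.

```bash
cat > h.py <<'E'
from rig import bot, imaging, finder
import cv2, numpy as np
def tri(a,ua,b,ub):
    P=[d['camera_matrix']@np.c_[d['R'],d['t']] for d in (a,b)]
    X=cv2.triangulatePoints(P[0],P[1],np.array(ua,float).reshape(2,1),np.array(ub,float).reshape(2,1)); return (X[:3]/X[3]).ravel()
def proj(d,X):
    p=(d['R']@np.atleast_2d(X).T).T+d['t']; u=(d['camera_matrix']@p.T).T; return u[:,:2]/u[:,2:]
def onplane(d,u,z):
    r=d['R'].T@np.linalg.inv(d['camera_matrix'])@np.array([u[0],u[1],1.]); c=-d['R'].T@d['t']; return c+r*(z-c[2])/r[2]
E
python3 - <<'E'
from h import *
a=imaging.capture('scene');b=imaging.capture('side')
print('tip',tri(a,(171,38),b,(216,250)))
for n in [(160,185),(270,75),(343,75),(275,145),(340,135),(365,150),(375,180)]: print(n,onplane(a,n,0))
print('pot knob',tri(a,(306,64),b,(142,193)))
w=imaging.capture('wrist'); s=bot.read_state()
R=np.array(s['tcp_rot']); c=-w['R'].T@w['t']
print('cam in tool',R.T@(c-s['position']), np.round(R.T@w['R'].T,3), w['camera_matrix'])
for d in (a,b): print(-d['R'].T@d['t'])
E
```

```text
tip [0.40507398 0.54811456 0.36262112]
(160, 185) [0.21490909 0.43007399 0.        ]
(270, 75) [0.9448119  0.89407113 0.        ]
(343, 75) [1.18992687 0.65945539 0.        ]
(275, 145) [0.60642721 0.37823949 0.        ]
(340, 135) [0.81634462 0.27508544 0.        ]
(365, 150) [0.81162845 0.14628822 0.        ]
(375, 180) [0.71472738 0.00876965 0.        ]
pot knob [0.72821687 0.33789497 0.26227233]
cam in tool [ 7.09855601e-02  2.12398107e-05 -1.43601281e-01] [[ 0.    -0.965 -0.262]
 [ 1.     0.001 -0.   ]
 [ 0.001 -0.262  0.965]] [[339.11296179   0.         325.81438203]
 [  0.         339.11296179 199.13705149]
 [  0.           0.           1.        ]]
[-0.01263627 -0.61459337  0.71852269]
[0.04551307 1.01764068 0.82085588]
```

Run:
```python
from h import *
a=imaging.capture('scene');b=imaging.capture('side')
L=np.cross([171,38,1],[161,180,1]).astype(float)
n=a['R'].T@a['camera_matrix'].T@L; ca=-a['R'].T@a['t']; cb=-b['R'].T@b['t']
for u in [(216,250),(240,300),(265,345),(290,392)]:
    r=b['R'].T@np.linalg.inv(b['camera_matrix'])@np.array([*u,1.]); X=cb+r*(n@(ca-cb))/(n@r); print(u,X.round(3),proj(a,X).round())
f=b['frame'][180:400,150:400,::-1]; g=a['frame'][0:200,90:340,::-1]
cv2.imwrite('pics/pole.png',np.hstack([cv2.resize(f,(400,352)),cv2.resize(g,(400,352))]))
```

```text
(216, 250) [0.405 0.547 0.36 ] [[171.  40.]]
(240, 300) [0.374 0.55  0.273] [[169.  72.]]
(265, 345) [0.34  0.548 0.184] [[166. 104.]]
(290, 392) [0.302 0.547 0.081] [[164. 137.]]
```

View pics/pole.png

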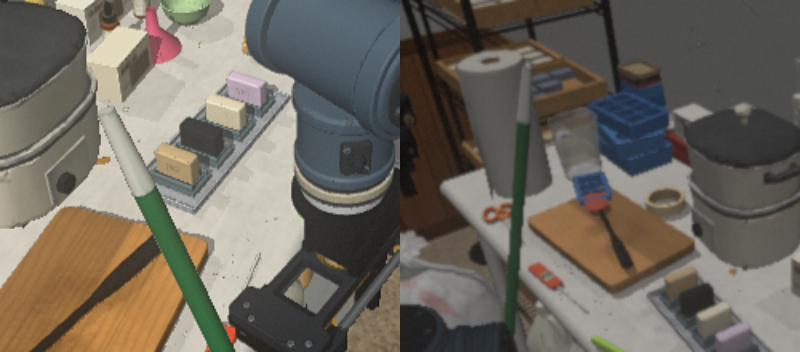

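The handle leans from about (0.27, 0.547, 0) to (0.405, 0.547, 0.36). I'll swing inside it, at a smaller radius, to a viewing pose over the tray.

The manual's scale: shifts go in shares of 0.4 m and turns go in shares of pi/2 rad. Converting my numbers, -0.167 m is -0.4175, -0.142 m is -0.355, -8.7 degrees is -0.0967.

Call:
play_rows(motion=[[[-0.02,-0.0425,-0.005,0,0,-0.01],[-0.05,-0.105,-0.0125,0,0,-0.0244],[-0.0925,-0.1875,-0.0225,0,0,-0.0433],[-0.1325,-0.27,-0.0325,0,0,-0.0622],[-0.175,-0.355,-0.0425,0,0,-0.0822],[-0.2075,-0.4175,-0.05,0,0,-0.0967]]])

```text
time_s: 1.65
position: [0.1995, 0.4175, 0.2597]
tcp_rot: [[-0.994, 0.111, -0.0], [0.111, 0.994, -0.002], [0.0, -0.002, -1.0]]
force: [0.5, -0.6, 0.3]
opening: 0.998
grasp_force: 0.0
```

Scaled: -0.24 m is -0.6, -0.215 m is -0.5375.

Call:
play_rows(motion=[[[-0.0625,-0.05,0,0,0,0],[-0.1375,-0.1125,0,0,0,0],[-0.2175,-0.1775,0,0,0,0],[-0.2975,-0.2425,0,0,0,0],[-0.3775,-0.3075,0,0,0,0],[-0.4575,-0.3725,0,0,0,0],[-0.5375,-0.4375,0,0,0,0],[-0.6,-0.5,0,0,0,0]]], fingers=0.05)

```text
time_s: 2.32
position: [0.4184, 0.1926, 0.26]
tcp_rot: [[-0.994, 0.114, 0.003], [0.114, 0.994, 0.0], [-0.002, 0.001, -1.0]]
force: [1.4, 0.2, -0.2]
opening: 0.584
grasp_force: 0.0
```

Scaled: -0.015 m is -0.0375, -0.01 m is -0.025.

Call:
play_rows(motion=[[[-0.0375,-0.025,0,0,0,0],[-0.0375,-0.025,0,0,0,0],[-0.0375,-0.025,0,0,0,0]]])

```text
time_s: 2.57
position: [0.4301, 0.1822, 0.2595]
tcp_rot: [[-0.993, 0.115, -0.0], [0.115, 0.993, 0.0], [0.0, 0.0, -1.0]]
force: [-1.0, -0.7, 0.0]
opening: 0.575
grasp_force: 0.0
```

Run:
```python
from h import *
s=bot.read_state(); print(s['time_s'],s['position'],np.round(s['tcp_rot'],4).tolist(),s['opening'])
w=imaging.capture('wrist'); cv2.imwrite('pics/w1.png',w['frame'][:,:,::-1])
for n in ['bar_violet','bar_tan','bar_cream','bar_charcoal']:
    for r in finder.recognise('wrist',n)[:2]: print(n,round(r['confidence'],2),np.round(r['at'],4),proj(w,r['at']).round())
```

```text
2.5667 [0.43010761 0.18224853 0.25950198] [[-0.9933, 0.1154, -0.0004], [0.1154, 0.9933, 0.0004], [0.0004, 0.0003, -1.0]] 0.5754619368278772
bar_violet 0.72 [0.469  0.0826 0.0584] [[238. 224.]]
bar_violet 0.66 [0.4887 0.2154 0.0548] [[362. 227.]]
bar_tan 0.56 [0.4995 0.276  0.0521] [[418. 229.]]
bar_cream 0.78 [0.4781 0.1489 0.0578] [[300. 225.]]
bar_cream 0.64 [0.4769 0.2649 0.0094] [[399. 200.]]
bar_charcoal 0.89 [0.4882 0.2156 0.0567] [[363. 227.]]
```

View pics/w1.png

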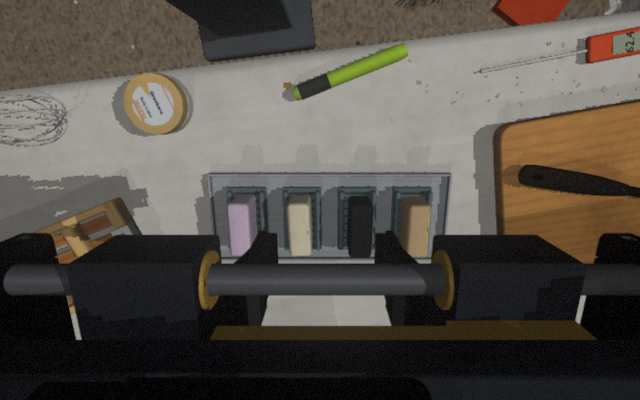

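The wrist picture shows, left to right, violet (242,222), cream (300,222), charcoal (360,225) and tan (416,225) inside the tray. The pen (350,72) and tin (155,103) are clear of the row. I'll fit a box model to each outline.

```bash
cat >> h.py <<'E'
from scipy.optimize import minimize
def fitbox(ds,ms,x0,z0,size):
    """pose (x,y,yaw deg) of an upright box whose projected hull matches the masks"""
    c=np.array([[i,j,k] for i in(-.5,.5) for j in(-.5,.5) for k in(0,1)])*size
    S=4
    def hull(d,p):
        a=np.radians(p[2]); R=np.array([[np.cos(a),-np.sin(a),0],[np.sin(a),np.cos(a),0],[0,0,1]])
        u=proj(d,c@R.T+[p[0],p[1],z0]); h=cv2.convexHull(u.astype(np.float32))
        m=np.zeros((400*S,640*S),np.uint8); cv2.fillConvexPoly(m,np.round((h*S+S/2-.5)).astype(np.int32),1)
        return m>0
    Ms=[np.kron(m.astype(np.uint8),np.ones((S,S),np.uint8))>0 for m in ms]
    def cost(q):
        p=[q[0]/1e3,q[1]/1e3,q[2]]; t=0
        for d,M in zip(ds,Ms):
            h=hull(d,p); t+=1-(h&M).sum()/(h|M).sum()
        return t
    q0=np.array([x0[0]*1e3,x0[1]*1e3,x0[2]])
    r=minimize(cost,q0,method='Nelder-Mead',options=dict(initial_simplex=q0+np.array([[0,0,0],[6,0,0],[0,6,0],[0,0,6]]),xatol=.1,fatol=1e-4))
    return np.round([*r.x,r.fun],2)
E
python3 - <<'E'
from h import *
D={c:imaging.capture(c) for c in('wrist','scene','side')}
for n,x0 in dict(bar_tan=(.49,.276,-6.5),bar_charcoal=(.485,.215,-6.5),bar_cream=(.478,.149,-6.5),bar_violet=(.469,.083,-6.5)).items():
    for c,d in D.items():
        best=None
        for o in finder.outline_of(c,n)[:4]:
            m=np.asarray(o['pixels']); f=fitbox([d],[m],x0,.013,np.array([.063,.026,.042]))
            if best is None or f[3]<best[3]: best=f
        print(n,c,best)
E
```

```text
bar_tan wrist [5.0357e+02 2.7518e+02 1.3300e+00 1.9000e-01]
bar_tan scene [4.9360e+02 2.1518e+02 3.1300e+00 1.5000e-01]
bar_tan side [ 5.0432e+02  2.7618e+02 -1.6850e+01  1.5000e-01]
bar_charcoal wrist [ 4.9497e+02  2.1233e+02 -6.3400e+00  1.1000e-01]
bar_charcoal scene [ 4.9390e+02  2.1258e+02 -2.6300e+00  1.4000e-01]
bar_charcoal side [ 4.9487e+02  2.1258e+02 -9.8000e+00  8.0000e-02]
bar_cream wrist [ 4.8759e+02  1.4530e+02 -7.2400e+00  1.1000e-01]
bar_cream scene [4.8634e+02 1.4769e+02 1.5300e+00 2.0000e-01]
bar_cream side [ 4.8784e+02  1.4500e+02 -1.0640e+01  1.5000e-01]
bar_violet wrist None
bar_violet scene [4.7814e+02 7.7440e+01 6.0700e+00 2.6000e-01]
bar_violet side [ 4.7775e+02  7.9910e+01 -8.0300e+00  1.6000e-01]
```

Scaled: -0.3 m is -0.75, -0.26 m is -0.65, -22 degrees is -0.2444.

Call:
play_rows(motion=[[[-0.01,-0.0625,-0.0075,0,0,-0.0167],[-0.025,-0.15,-0.02,0,0,-0.0444],[-0.04,-0.25,-0.0325,0,0,-0.0778],[-0.055,-0.35,-0.045,0,0,-0.1111],[-0.07,-0.45,-0.0575,0,0,-0.1444],[-0.085,-0.55,-0.07,0,0,-0.1778],[-0.1,-0.65,-0.0825,0,0,-0.2111],[-0.115,-0.75,-0.095,0,0,-0.2444]]])

```text
time_s: 4.23
position: [0.4412, -0.1224, 0.298]
tcp_rot: [[-0.963, -0.27, 0.001], [-0.27, 0.963, -0.0], [-0.0, -0.0, -1.0]]
force: [0.1, -0.5, 0.2]
opening: 0.573
grasp_force: 0.0
```

Scaled: -0.041 m is -0.1025, -0.03 m is -0.075, -3 degrees is -0.0333.

Call:
play_rows(motion=[[[0.025,-0.075,0,0,0,-0.0222],[0.0375,-0.1025,0,0,0,-0.0333],[0.0375,-0.1025,0,0,0,-0.0333],[0.0375,-0.1025,0,0,0,-0.0333]]])

```text
time_s: 4.57
position: [0.4377, -0.1641, 0.2973]
tcp_rot: [[-0.949, -0.315, -0.001], [-0.315, 0.949, 0.001], [0.0, 0.001, -1.0]]
force: [-0.8, 1.2, 0.6]
opening: 0.579
grasp_force: 0.0
```

Run:
```python
from h import *
s=bot.read_state(); print(s['time_s'],s['position'],np.round(s['tcp_rot'],4).tolist())
w=imaging.capture('wrist'); cv2.imwrite('pics/w2.png',w['frame'][:,:,::-1])
for n in ['rack','blue_clip']:
    for r in finder.recognise('wrist',n)[:2]: print(n,round(r['confidence'],2),np.round(r['at'],4),proj(w,r['at']).round())
```

```text
4.5667 [ 0.43769915 -0.16405722  0.2973047 ] [[-0.949, -0.3152, -0.0005], [-0.3152, 0.949, 0.0011], [0.0001, 0.0013, -1.0]]
rack 0.57 [ 0.5123 -0.1776  0.022 ] [[298. 217.]]
blue_clip 0.6 [ 0.5488 -0.2917  0.0371] [[201. 220.]]
blue_clip 0.35 [0.445  0.068  0.0174] [[491. 226.]]
```

View pics/w2.png

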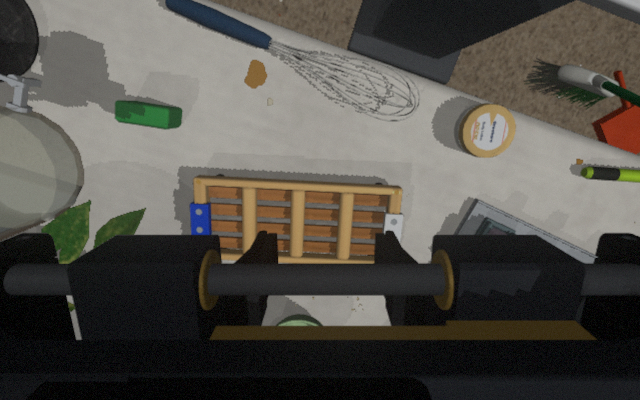

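The rack spans pixels (193,178) to (402,265), with the blue clip at (201,220) and the white clip at (393,227). I'll take one close crop for corner pixels.

Run:
```python
from h import *
w=imaging.capture('wrist'); np.savez('w2.npz',**w)
cv2.imwrite('pics/w2c.png',cv2.resize(w['frame'][165:275,180:420,::-1],(792,363),interpolation=cv2.INTER_CUBIC))
```

```text
(no output)
```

View pics/w2c.png

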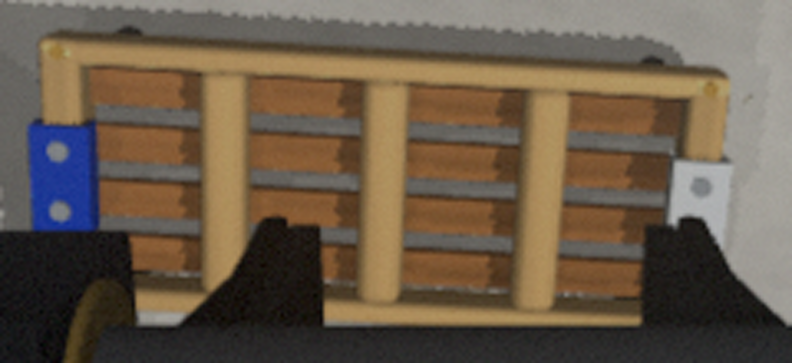

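Run:
```python
from h import *
from scipy.optimize import least_squares
w=dict(np.load('w2.npz'))
pt={(-55,-131):(40,36),(-55,131):(729,71),(-45,-62):(226,73),(-45,0):(386,82),(-45,62):(547,91),(45,-62):(225,290),(45,0):(379,302),(45,62):(534,308)}
X=np.array([(*k,32) for k in pt])/1e3; U=np.array(list(pt.values()))/3.3+[180,165]-.5+.15
def T(p):
    a=np.radians(p[2]); return X@np.array([[np.cos(a),np.sin(a),0],[-np.sin(a),np.cos(a),0],[0,0,1]])+[p[0]/1e3,p[1]/1e3,0]
r=least_squares(lambda p:(proj(w,T(p))-U).ravel(),[517,-189,18]); print(r.x,r.fun.round(1).reshape(-1,2).tolist())
a=np.radians(r.x[2])
for y in (93,31,-31,-93): print(y, r.x[:2]+y*np.array([-np.sin(a),np.cos(a)]))
# cross-check in other cameras
P=T(r.x)
d=imaging.capture('scene'); f=d['frame'][:,:,::-1].copy()
for u in proj(d,P): cv2.circle(f,tuple(int(round(v*16)) for v in u),16,(255,0,255),-1,shift=4)
cv2.imwrite('pics/s2.png',cv2.resize(f[195:285,310:445],(780,520),interpolation=cv2.INTER_CUBIC))
```

```text
[ 518.19885079 -176.13111507   15.56385387] [[-1.6, 0.1], [2.2, 0.6], [-1.6, -0.3], [0.1, -0.4], [1.2, -0.5], [-0.7, 1.1], [0.1, -0.2], [0.4, 0.3]]
93 [493.24582198 -86.54123644]
31 [ 509.88117452 -146.26782219]
-31 [ 526.51652706 -205.99440795]
-93 [ 543.15187961 -265.7209937 ]
```

View pics/s2.png

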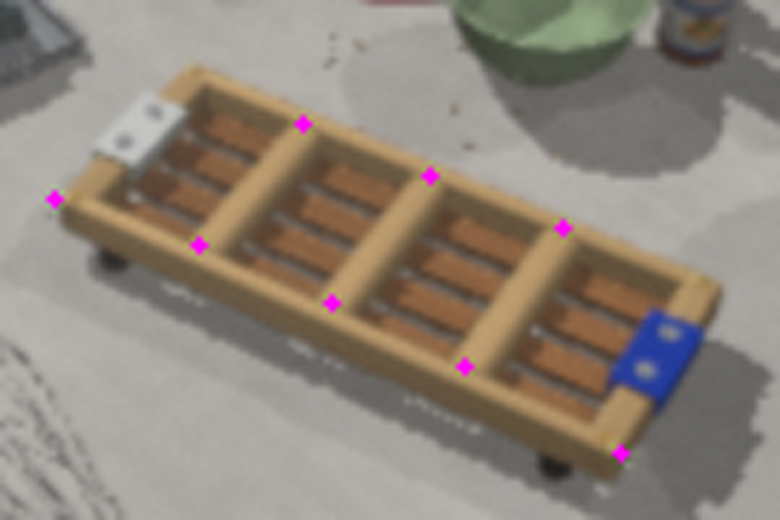

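The wrist fit puts the rack at about (0.519, -0.1775) with yaw 15.6°, and the scene view agrees to within about 3 mm. The pockets have ±9 mm of play, so that's enough. Tan goes next to the blue clip, then charcoal, cream and violet. Next I'll work out the legs in tool axes.

```bash
cat >> h.py <<'E'
def leg(a,b):
    """tool-frame shift (mm) and turn about tool z (deg) from pose a to b, each (x,y,z,yaw), tool down, tool y at world yaw"""
    t=np.radians(a[3]); c,s=np.cos(t),np.sin(t); dx,dy=b[0]-a[0],b[1]-a[1]
    return np.round([(-c*dx-s*dy)*1e3,(-s*dx+c*dy)*1e3,-(b[2]-a[2])*1e3,-(b[3]-a[3])],1)
def now():
    s=bot.read_state(); p=s['position']; R=np.array(s['tcp_rot']); return (*p,np.degrees(np.arctan2(-R[0,1],R[1,1])))
E
cat > plan.py <<'E'
from h import *
B=dict(tan=(.5025,.277),charcoal=(.495,.2122),cream=(.4872,.1455),violet=(.479,.0797))
K=dict(tan=(.544,-.267),charcoal=(.5273,-.2074),cream=(.5107,-.1476),violet=(.494,-.088))
if __name__=='__main__':
    print('now->tan',leg(now(),(*B['tan'],.15,-6.7)), now())
    prev=None
    for n in B:
        if prev: print(prev,'rack->',n,leg((*K[prev],.15,15.6),(*B[n],.15,-6.7)))
        print(n,'bar->rack',leg((*B[n],.15,-6.7),(*K[n],.15,15.6))); prev=n
E
python3 plan.py
```

```text
now->tan [-201.5  395.8  147.5   25.3] (np.float64(0.43800950070394873), np.float64(-0.16247995182765135), np.float64(0.2975210554257459), np.float64(18.636170036850437))
tan bar->rack [-104.7 -535.4   -0.   -22.3]
tan rack-> charcoal [-81.7 474.7  -0.   22.3]
charcoal bar->rack [ -81.  -413.    -0.   -22.3]
charcoal rack-> cream [-56.3 350.7  -0.   22.3]
cream bar->rack [ -57.5 -288.4   -0.   -22.3]
cream rack-> violet [-30.6 227.5  -0.   22.3]
violet bar->rack [ -34.5 -164.8   -0.   -22.3]
```

Scaled: 0.2 m is 0.5, 0.04 m is 0.1.

Call:
play_rows(motion=[[[-0.02,0.04,0.015,0,0,0],[-0.05,0.1,0.0375,0,0,0],[-0.085,0.17,0.0625,0,0,0],[-0.12,0.24,0.0875,0,0,0],[-0.155,0.31,0.1125,0,0,0],[-0.19,0.38,0.14,0,0,0],[-0.2225,0.445,0.165,0,0,0],[-0.25,0.5,0.185,0,0,0]]])

```text
time_s: 5.48
position: [0.4687, 0.0605, 0.223]
tcp_rot: [[-0.947, -0.32, -0.001], [-0.32, 0.947, 0.0], [0.0, 0.001, -1.0]]
force: [0.2, 0.4, -0.3]
opening: 0.572
grasp_force: 0.0
```

Scaled: 0.196 m is 0.49, 0.187 m is 0.4675, 25.3 degrees is 0.2811.

Call:
play_rows(motion=[[[-0.035,0.0675,0.025,0,0,0.0389],[-0.07,0.1375,0.05,0,0,0.0778],[-0.1075,0.2075,0.0775,0,0,0.1167],[-0.145,0.28,0.105,0,0,0.1611],[-0.1825,0.35,0.1325,0,0,0.2],[-0.2175,0.42,0.1575,0,0,0.2389],[-0.2425,0.4675,0.175,0,0,0.2667],[-0.2538,0.49,0.1838,0,0,0.2811]]])

```text
time_s: 6.15
position: [0.5025, 0.2796, 0.1491]
tcp_rot: [[-0.993, 0.116, -0.0], [0.116, 0.993, 0.001], [0.0, 0.001, -1.0]]
force: [0.0, -0.1, -0.3]
opening: 0.577
grasp_force: 0.0
```

Call:
play_rows(motion=[[[0,0,0,0,0,0],[0,0,0,0,0,0]]])

```text
time_s: 6.32
position: [0.5023, 0.2766, 0.1498]
tcp_rot: [[-0.993, 0.114, -0.001], [0.114, 0.993, -0.001], [0.001, -0.001, -1.0]]
force: [0.7, -1.0, -0.4]
opening: 0.574
grasp_force: 0.0
```

Run:
```python
from plan import *
print(now(), leg(now(),(*B['tan'],.046,-6.7)))
w=imaging.capture('wrist'); cv2.imwrite('pics/w3.png',w['frame'][:,:,::-1])
for n in B:
    for r in finder.recognise('wrist','bar_'+n)[:1]: print(n,round(r['confidence'],2),np.round(r['at'],4),proj(w,r['at']).round())
```

```text
(np.float64(0.5023088232666008), np.float64(0.2765713631759133), np.float64(0.14977273086453835), np.float64(-6.571442941386915)) [-1.000e-01  4.000e-01  1.038e+02  1.000e-01]
tan 0.64 [0.4994 0.2783 0.0505] [[328. 202.]]
charcoal 0.81 [0.4875 0.2229 0.0554] [[250. 196.]]
cream 0.96 [0.4829 0.1578 0.0555] [[161. 200.]]
violet 0.6 [0.4758 0.0903 0.0532] [[ 70. 200.]]
```

View pics/w3.png

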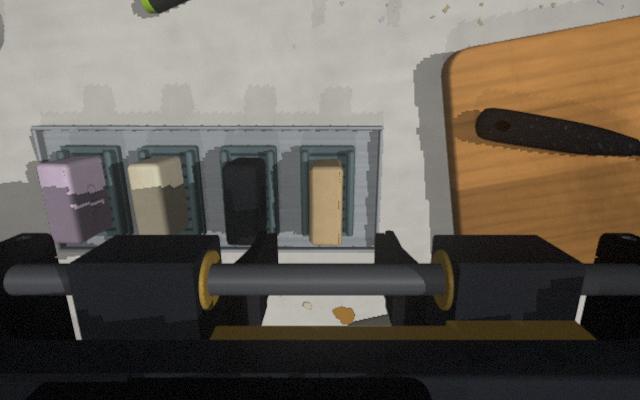

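The tan bar is centred between the jaws (column 325, rows 163–245). Charcoal's face (column 266) clears the left finger. I'll descend and grip.

Scaled: 0.104 m is 0.26, 0.099 m is 0.2475.

Call:
play_rows(motion=[[[0,0,0.03,0,0,0],[0,0,0.08,0,0,0],[0,0,0.13,0,0,0],[0,0,0.18,0,0,0],[0,0,0.22,0,0,0],[0,0,0.2475,0,0,0],[0,0,0.26,0,0,0],[0,0,0.26,0,0,0]]], fingers=0.046)

```text
time_s: 7.23
position: [0.503, 0.275, 0.0453]
tcp_rot: [[-0.993, 0.119, -0.002], [0.119, 0.993, -0.001], [0.002, -0.001, -1.0]]
force: [-0.5, -0.3, -0.2]
opening: 0.531
grasp_force: 0.0
```

Call:
play_rows(motion=[[[0,0,0,0,0,0],[0,0,0,0,0,0],[0,0,0,0,0,0],[0,0,0,0,0,0],[0,0,0,0,0,0],[0,0,0,0,0,0]]], fingers=0.015)

```text
time_s: 7.73
position: [0.5037, 0.2758, 0.0469]
tcp_rot: [[-0.993, 0.118, 0.001], [0.118, 0.993, 0.0], [-0.001, 0.001, -1.0]]
force: [-0.8, -0.2, 5.3]
opening: 0.289
grasp_force: 30.0
```

Scaled: -0.104 m is -0.26, -0.092 m is -0.23.

Call:
play_rows(motion=[[[0,0,-0.0125,0,0,0],[0,0,-0.0375,0,0,0],[0,0,-0.0875,0,0,0],[0,0,-0.1375,0,0,0],[0,0,-0.1875,0,0,0],[0,0,-0.23,0,0,0],[0,0,-0.26,0,0,0]]])

```text
time_s: 8.32
position: [0.5037, 0.2758, 0.1524]
tcp_rot: [[-0.993, 0.118, 0.002], [0.118, 0.993, 0.001], [-0.002, 0.001, -1.0]]
force: [-0.8, -1.0, -0.4]
opening: 0.287
grasp_force: 30.0
```

Scaled: -0.18 m is -0.45, -0.002 m is -0.005.

Call:
play_rows(motion=[[[-0.005,-0.02,0,0,0,0],[-0.015,-0.075,0,0,0,0],[-0.03,-0.15,0,0,0,0],[-0.045,-0.225,0,0,0,0],[-0.06,-0.3,0,0,0,0],[-0.075,-0.375,0,0,0,0],[-0.0875,-0.45,0,0,0,0]]])

```text
time_s: 8.9
position: [0.5162, 0.0908, 0.1496]
tcp_rot: [[-0.993, 0.118, -0.001], [0.118, 0.993, -0.0], [0.001, -0.0, -1.0]]
force: [-0.5, 0.3, -1.2]
opening: 0.285
grasp_force: 30.0
```

Scaled: -0.18 m is -0.45, -0.15 m is -0.375.

Call:
play_rows(motion=[[[-0.015,-0.075,0,0,0,0],[-0.03,-0.15,0,0,0,0],[-0.045,-0.225,0,0,0,0],[-0.06,-0.3,0,0,0,0],[-0.075,-0.375,0,0,0,0],[-0.0875,-0.45,0,0,0,0]]])

```text
time_s: 9.4
position: [0.5295, -0.092, 0.1495]
tcp_rot: [[-0.993, 0.118, -0.001], [0.118, 0.993, 0.0], [0.001, 0.0, -1.0]]
force: [0.3, -0.5, -1.4]
opening: 0.283
grasp_force: 30.0
```

Scaled: -0.1754 m is -0.4385, -0.168 m is -0.42, -22.3 degrees is -0.2478.

Call:
play_rows(motion=[[[-0.015,-0.075,0,0,0,-0.0389],[-0.03,-0.15,0,0,0,-0.0778],[-0.045,-0.225,0,0,0,-0.1167],[-0.06,-0.3,0,0,0,-0.1611],[-0.075,-0.375,0,0,0,-0.2],[-0.0825,-0.42,0,0,0,-0.2333],[-0.0868,-0.4385,0,0,0,-0.2478],[-0.0868,-0.4385,0,0,0,-0.2478]]])

```text
time_s: 10.07
position: [0.5435, -0.2712, 0.1493]
tcp_rot: [[-0.964, -0.265, -0.0], [-0.265, 0.964, -0.001], [0.0, -0.001, -1.0]]
force: [0.1, 0.4, -0.5]
opening: 0.286
grasp_force: 30.0
```

Run:
```python
from plan import *
s=bot.read_state(); print(s['time_s'],s['opening'],s['grasp_force'],s['force'])
print(now(), leg(now(),(*K['tan'],.056,15.6)))
w=imaging.capture('wrist'); cv2.imwrite('pics/w4.png',w['frame'][:,:,::-1])
```

```text
10.0667 0.28566366093786166 29.97941079433076 [ 0.10679158  0.35241181 -0.54809083]
(np.float64(0.5434559871521868), np.float64(-0.27122543340523325), np.float64(0.14931207577058747), np.float64(15.376729930804231)) [-1.6  3.9 93.3 -0.2]
```

View pics/w4.png

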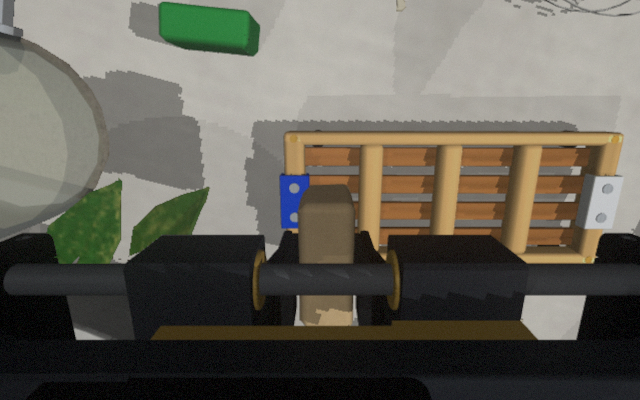

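The tan bar is held over the blue-end pocket (bar at column 326, blue clip at (294,200), pocket columns 305–360). A glass jar at the left (edge at column 105) may be near the gripper's body, so I'll check that and refit the rack from this nearer view.

Run:
```python
from plan import *
from scipy.optimize import least_squares
w2=dict(np.load('w2.npz')); w=imaging.capture('wrist'); sc=imaging.capture('scene'); np.savez('w4.npz',**w)
for z in (.05,.1,.15,.2,.25): print(z,onplane(w,(106,150),z)[:2].round(3),onplane(w,(88,232),z)[:2].round(3) if z<.28 else '',onplane(w2,(82,165),z)[:2].round(3),'scene L/top',onplane(sc,(483,300),z)[:2].round(3),onplane(sc,(530,252),z)[:2].round(3))
pt={(-55,-131):(285,133),(-55,131):(622,134),(-45,-62):(371,146),(-45,0):(449,146),(-45,62):(528,147),(45,0):(441,252),(45,62):(515,252)}
X=np.array([(*k,32) for k in pt])/1e3; U=np.array(list(pt.values()),float)
def T(p):
    a=np.radians(p[2]); return X@np.array([[np.cos(a),np.sin(a),0],[-np.sin(a),np.cos(a),0],[0,0,1]])+[p[0]/1e3,p[1]/1e3,p[3]/1e3]
for f in (0,1):
    r=least_squares(lambda p:(proj(w,T([*p[:3],p[3]*f]))-U).ravel(),[517,-189,15,0]); print(r.x,r.fun.round(1).reshape(-1,2).tolist())
```

```text
0.05 [ 0.545 -0.432] [ 0.611 -0.439] [ 0.522 -0.433] scene L/top [ 0.532 -0.457] [ 0.726 -0.455]
0.1 [ 0.53  -0.402] [ 0.583 -0.408] [ 0.503 -0.402] scene L/top [ 0.492 -0.469] [ 0.67  -0.467]
0.15 [ 0.516 -0.373] [ 0.555 -0.377] [ 0.484 -0.37 ] scene L/top [ 0.451 -0.481] [ 0.615 -0.479]
0.2 [ 0.502 -0.343] [ 0.527 -0.346] [ 0.464 -0.338] scene L/top [ 0.41  -0.492] [ 0.56  -0.491]
0.25 [ 0.487 -0.314] [ 0.499 -0.315] [ 0.445 -0.306] scene L/top [ 0.369 -0.504] [ 0.505 -0.503]
[ 520.16986734 -176.84578664   15.30915732    0.        ] [[-6.0, -0.6], [2.9, -1.1], [-1.3, -0.2], [1.8, -0.1], [3.8, -0.9], [-0.8, 2.6], [-0.5, 2.6]]
[ 520.42151616 -173.93969479   15.39277074   -6.92637384] [[-1.4, 0.3], [-1.5, -0.6], [0.9, 0.3], [1.9, 0.3], [1.8, -0.7], [-0.2, 0.3], [-1.7, 0.2]]
```

Run:
```python
from plan import *
a=dict(np.load('w2.npz'));b=dict(np.load('w4.npz')); sc=imaging.capture('scene')
for u,v in [((145,208),(207,190)),((90,203),(122,182))]:
    X=tri(a,u,b,v); print(X.round(3),proj(a,X)-u,proj(b,X)-v,proj(sc,X).round())
```

```text
[ 0.562 -0.364  0.026] [[0.11182695 0.2564251 ]] [[-0.19953048 -0.39447861]] [[451. 273.]]
[ 0.565 -0.417  0.052] [[-0.25925231 -0.21118561]] [[0.44745812 0.32299433]] [[475. 279.]]
```

The jar and leaves are clear: the leaf tips are at z ≤ 0.05 and the gripper body stays above 0.10. The pocket's local centre is about 5 mm to +y of the tool, so I'll correct for that and lower.

Scaled: 0.091 m is 0.2275, 0.05 m is 0.125.

Call:
play_rows(motion=[[[-0.0025,0.0075,0.03,0,0,0],[-0.0025,0.0125,0.075,0,0,0],[-0.0025,0.0125,0.125,0,0,0],[-0.0025,0.0125,0.17,0,0,0],[-0.0025,0.0125,0.205,0,0,0],[-0.0025,0.0125,0.2225,0,0,0],[-0.0025,0.0125,0.2275,0,0,0],[-0.0025,0.0125,0.2275,0,0,0]]])

```text
time_s: 10.93
position: [0.5437, -0.2625, 0.0588]
tcp_rot: [[-0.963, -0.268, -0.001], [-0.268, 0.963, 0.001], [0.001, 0.001, -1.0]]
force: [0.3, 0.2, -1.7]
opening: 0.287
grasp_force: 30.0
```

Scaled: 0.002 m is 0.005, 0.001 m is 0.0025.

Call:
play_rows(motion=[[[0,0,0.0025,0,0,0],[0,0,0.005,0,0,0],[0,0,0.005,0,0,0]]])

```text
time_s: 11.18
position: [0.5442, -0.2636, 0.0578]
tcp_rot: [[-0.963, -0.268, 0.001], [-0.268, 0.963, -0.001], [-0.001, -0.001, -1.0]]
force: [0.2, 0.1, 0.2]
opening: 0.287
grasp_force: 30.0
```

Scaled: 0.001 m is 0.0025.

Call:
play_rows(motion=[[[0,0,0.0025,0,0,0],[0,0,0.0025,0,0,0]]])

```text
time_s: 11.35
position: [0.5439, -0.2634, 0.0564]
tcp_rot: [[-0.964, -0.268, 0.001], [-0.268, 0.964, -0.0], [-0.0, -0.0, -1.0]]
force: [0.2, -0.4, -0.8]
opening: 0.285
grasp_force: 30.0
```

Run:
```python
from plan import *
for i in range(3):
    s=bot.read_state(); print(now(), np.round(s['force'],1))
    w=imaging.capture('wrist')
cv2.imwrite('pics/w5.png',w['frame'][:,:,::-1])
```

```text
(np.float64(0.5438544801925311), np.float64(-0.26344545791370233), np.float64(0.05639418538953239), np.float64(15.52047361195909)) [ 0.2 -0.4 -0.8]
(np.float64(0.5437809839551278), np.float64(-0.2633952434407238), np.float64(0.056314604550464824), np.float64(15.524294023426197)) [ 1.3  0.8 -1.1]
(np.float64(0.5438102942565668), np.float64(-0.26342261505963804), np.float64(0.05629044585012703), np.float64(15.522953025790839)) [ 0.1  0.4 -0.9]
```

Still no contact, so I'll keep stepping down 1 mm at a time.

Scaled: 0.001 m is 0.0025.

Call:
play_rows(motion=[[[0,0,0.0025,0,0,0],[0,0,0.0025,0,0,0]]])

```text
time_s: 11.67
position: [0.5437, -0.2633, 0.0549]
tcp_rot: [[-0.964, -0.268, -0.0], [-0.268, 0.964, 0.0], [0.0, 0.0, -1.0]]
force: [0.6, -0.4, -1.1]
opening: 0.285
grasp_force: 30.0
```

Scaled: 0.001 m is 0.0025.

Call:
play_rows(motion=[[[0,0,0.0025,0,0,0],[0,0,0.0025,0,0,0]]])

```text
time_s: 11.83
position: [0.5438, -0.2634, 0.0539]
tcp_rot: [[-0.964, -0.268, 0.0], [-0.268, 0.964, -0.0], [-0.0, -0.0, -1.0]]
force: [1.0, 1.1, -0.3]
opening: 0.287
grasp_force: 30.0
```

Scaled: 0.001 m is 0.0025.

Call:
play_rows(motion=[[[0,0,0.0025,0,0,0],[0,0,0.0025,0,0,0]]])

```text
time_s: 12.0
position: [0.5437, -0.2633, 0.0539]
tcp_rot: [[-0.963, -0.268, 0.0], [-0.268, 0.963, -0.0], [0.0, -0.0, -1.0]]
force: [-2.0, 1.2, 5.0]
opening: 0.286
grasp_force: 30.0
```

Contact: +5 N, with z stopped at 0.054, which is floor height. Releasing and rising.

Call:
play_rows(motion=[[[0,0,0,0,0,0],[0,0,0,0,0,0],[0,0,0,0,0,0],[0,0,0,0,0,0],[0,0,0,0,0,0]]], fingers=0.044)

```text
time_s: 12.42
position: [0.5437, -0.2633, 0.0529]
tcp_rot: [[-0.964, -0.268, -0.0], [-0.268, 0.964, 0.0], [0.0, 0.0, -1.0]]
force: [-0.3, -0.8, -0.2]
opening: 0.488
grasp_force: 0.0
```

Call:
play_rows(motion=[[[0,0,-0.0125,0,0,0],[0,0,-0.0375,0,0,0],[0,0,-0.075,0,0,0],[0,0,-0.125,0,0,0],[0,0,-0.175,0,0,0],[0,0,-0.225,0,0,0],[0,0,-0.2425,0,0,0],[0,0,-0.2425,0,0,0]]])

```text
time_s: 13.08
position: [0.5451, -0.2642, 0.1529]
tcp_rot: [[-0.963, -0.268, 0.005], [-0.268, 0.963, -0.003], [-0.004, -0.005, -1.0]]
force: [-0.0, -0.7, 1.1]
opening: 0.503
grasp_force: 0.0
```

Run:
```python
from plan import *
print(now(), leg(now(),(*B['charcoal'],.15,-6.7)))
w=imaging.capture('wrist'); cv2.imwrite('pics/w6.png',w['frame'][:,:,::-1])
```

```text
(np.float64(0.5451096846756364), np.float64(-0.2642410562768068), np.float64(0.15290659093483758), np.float64(15.536985158528886)) [-79.3 472.5   2.9  22.2]
```

View pics/w6.png

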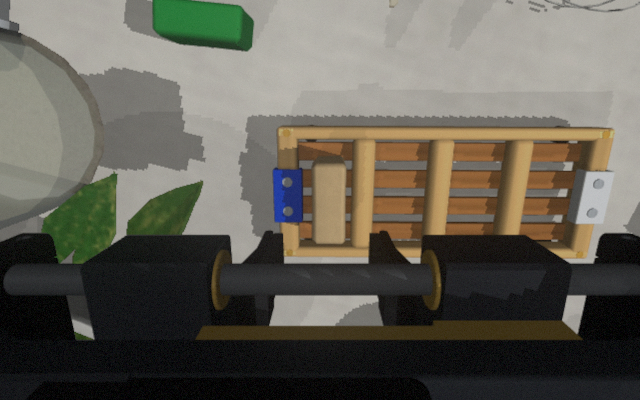

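The tan bar stands free and centred in the blue-end pocket (312–346 between walls at 298 and 354). Next is charcoal.

Scaled: 0.157 m is 0.3925, 0.127 m is 0.3175.

Call:
play_rows(motion=[[[-0.005,0.025,0,0,0,0],[-0.015,0.0875,0,0,0,0],[-0.0275,0.1625,0,0,0,0],[-0.04,0.24,0,0,0,0],[-0.0525,0.3175,0,0,0,0],[-0.065,0.3925,0,0,0,0]]])

```text
time_s: 13.63
position: [0.5248, -0.1025, 0.1484]
tcp_rot: [[-0.964, -0.267, -0.004], [-0.267, 0.964, 0.002], [0.003, 0.003, -1.0]]
force: [0.5, 0.1, 0.5]
opening: 0.502
grasp_force: 0.0
```

Scaled: 0.157 m is 0.3925, 0.126 m is 0.315.

Call:
play_rows(motion=[[[-0.0125,0.0775,0,0,0,0],[-0.025,0.155,0,0,0,0],[-0.04,0.235,0,0,0,0],[-0.0525,0.315,0,0,0,0],[-0.065,0.3925,0,0,0,0]]])

```text
time_s: 14.05
position: [0.5077, 0.0554, 0.1486]
tcp_rot: [[-0.964, -0.268, -0.004], [-0.268, 0.964, 0.001], [0.004, 0.002, -1.0]]
force: [0.5, -0.2, -0.1]
opening: 0.505
grasp_force: 0.0
```

Scaled: 0.1585 m is 0.3963, 0.001 m is 0.0025, 22.2 degrees is 0.2467.

Call:
play_rows(motion=[[[-0.0125,0.075,0,0,0,0.0444],[-0.025,0.15,0,0,0,0.0889],[-0.0375,0.225,0,0,0,0.1333],[-0.05,0.3,0,0,0,0.1778],[-0.0625,0.3625,0.0025,0,0,0.2222],[-0.0675,0.3963,0.0075,0,0,0.2467],[-0.0675,0.3963,0.0075,0,0,0.2467],[-0.0675,0.3963,0.0075,0,0,0.2467]]])

```text
time_s: 14.72
position: [0.4916, 0.2138, 0.1457]
tcp_rot: [[-0.994, 0.113, -0.003], [0.113, 0.994, -0.001], [0.003, -0.001, -1.0]]
force: [0.2, -0.8, -0.8]
opening: 0.506
grasp_force: 0.0
```

```bash
sed -i "s/^K=.*/K=dict(tan=(.544,-.2635),charcoal=(.5275,-.2037),cream=(.511,-.144),violet=(.494,-.084))/" plan.py
cat > chk.py <<'E'
from plan import *
import sys
n=sys.argv[1]; d=imaging.capture('wrist'); print(now(), leg(now(),(*B[n],.046,-6.7)))
for o in finder.outline_of('wrist','bar_'+n)[:2]:
    m=np.asarray(o['pixels']); f=fitbox([d],[m],(*B[n],-6.7),.013,np.array([.063,.026,.042])); ys,xs=np.nonzero(m)
    print(round(o['confidence'],2),f,xs.min(),xs.max(),ys.min(),ys.max(),'cols at row 190',xs[ys==190][[0,-1]] if (ys==190).any() else '')
cv2.imwrite(f'pics/{n}.png',d['frame'][:,:,::-1])
E
python3 chk.py charcoal
```

```text
(np.float64(0.4920804872863285), np.float64(0.2130182474173217), np.float64(0.1459628436361362), np.float64(-6.569244374915736)) [ -3.   -0.5 100.    0.1]
0.97 [ 4.9539e+02  2.1254e+02 -7.7900e+00  1.0000e-01] 308 344 163 252 cols at row 190 [309 343]
```

Scaled: 0.1 m is 0.25, 0.096 m is 0.24.

Call:
play_rows(motion=[[[-0.0025,0,0.03,0,0,0],[-0.005,0,0.08,0,0,0],[-0.0075,0,0.13,0,0,0],[-0.0075,0,0.18,0,0,0],[-0.0075,0,0.2175,0,0,0],[-0.0075,0,0.24,0,0,0],[-0.0075,0,0.25,0,0,0],[-0.0075,0,0.25,0,0,0]]])

```text
time_s: 15.48
position: [0.4961, 0.2119, 0.0463]
tcp_rot: [[-0.993, 0.117, -0.002], [0.117, 0.993, -0.0], [0.002, -0.001, -1.0]]
force: [0.7, 0.1, 0.3]
opening: 0.504
grasp_force: 0.0
```

Call:
play_rows(motion=[[[0,0,0,0,0,0],[0,0,0,0,0,0],[0,0,0,0,0,0],[0,0,0,0,0,0],[0,0,0,0,0,0],[0,0,0,0,0,0]]], fingers=0.015)

```text
time_s: 15.98
position: [0.4969, 0.2129, 0.0479]
tcp_rot: [[-0.993, 0.116, 0.002], [0.116, 0.993, 0.0], [-0.002, 0.0, -1.0]]
force: [-0.2, 0.5, 4.6]
opening: 0.291
grasp_force: 29.9
```

```bash
python3 -c "
from plan import *
p=now(); print(p, leg((*p[:2],.15,p[3]),(*K['charcoal'],.15,15.5)))"
```

```text
(np.float64(0.4968549561400108), np.float64(0.21293733173751078), np.float64(0.04785978051339296), np.float64(-6.652279786436345)) [ -78.7 -410.3   -0.   -22.2]
```

Scaled: -0.102 m is -0.255, -0.092 m is -0.23.

Call:
play_rows(motion=[[[0,0,-0.0125,0,0,0],[0,0,-0.0375,0,0,0],[0,0,-0.0875,0,0,0],[0,0,-0.1375,0,0,0],[0,0,-0.1875,0,0,0],[0,0,-0.23,0,0,0],[0,0,-0.255,0,0,0]]])

```text
time_s: 16.57
position: [0.4969, 0.2129, 0.1514]
tcp_rot: [[-0.993, 0.116, 0.003], [0.116, 0.993, 0.001], [-0.003, 0.001, -1.0]]
force: [0.1, -1.1, -2.2]
opening: 0.283
grasp_force: 29.9
```

Scaled: -0.137 m is -0.3425, -0.11 m is -0.275.

Call:
play_rows(motion=[[[-0.005,-0.025,0,0,0,0],[-0.015,-0.075,0,0,0,0],[-0.0275,-0.1425,0,0,0,0],[-0.04,-0.21,0,0,0,0],[-0.0525,-0.275,0,0,0,0],[-0.065,-0.3425,0,0,0,0]]])

```text
time_s: 17.07
position: [0.5052, 0.072, 0.1481]
tcp_rot: [[-0.993, 0.116, -0.002], [0.116, 0.993, -0.0], [0.002, -0.0, -1.0]]
force: [0.4, -0.2, -1.9]
opening: 0.286
grasp_force: 29.9
```

Scaled: -0.137 m is -0.3425, -0.11 m is -0.275.

Call:
play_rows(motion=[[[-0.0125,-0.0675,0,0,0,0],[-0.025,-0.1375,0,0,0,0],[-0.04,-0.2075,0,0,0,0],[-0.0525,-0.275,0,0,0,0],[-0.065,-0.3425,0,0,0,0]]])

```text
time_s: 17.48
position: [0.515, -0.0673, 0.148]
tcp_rot: [[-0.993, 0.117, -0.002], [0.117, 0.993, 0.001], [0.002, 0.0, -1.0]]
force: [0.3, 0.1, -1.6]
opening: 0.294
grasp_force: 29.9
```

Scaled: -0.136 m is -0.34, -0.126 m is -0.315, -22.2 degrees is -0.2467.

Call:
play_rows(motion=[[[-0.0125,-0.065,0,0,0,-0.0444],[-0.025,-0.13,0,0,0,-0.0889],[-0.0375,-0.195,0,0,0,-0.1333],[-0.05,-0.26,0,0,0,-0.1778],[-0.0625,-0.315,0,0,0,-0.2222],[-0.0668,-0.34,0,0,0,-0.2467],[-0.0668,-0.34,0,0,0,-0.2467],[-0.0668,-0.34,0,0,0,-0.2467]]])

```text
time_s: 18.15
position: [0.5256, -0.2039, 0.148]
tcp_rot: [[-0.964, -0.265, -0.002], [-0.265, 0.964, 0.002], [0.002, 0.002, -1.0]]
force: [-1.5, -0.2, -1.0]
opening: 0.285
grasp_force: 29.9
```

```bash
cat > rk.py <<'E'
from plan import *
import sys
n=sys.argv[1]; w=imaging.capture('wrist'); s=bot.read_state()
print(now(), leg(now(),(*K[n],.058,15.5)), s['opening'],s['grasp_force'],np.round(s['force'],1))
cv2.imwrite(f'pics/rk_{n}.png',w['frame'][:,:,::-1])
E
python3 rk.py charcoal
```

```text
(np.float64(0.5255737771203973), np.float64(-0.20297502079932467), np.float64(0.14808453836195068), np.float64(15.431815897973124)) [-1.7 -1.2 90.1 -0.1] 0.2908468971629973 29.89516903180629 [-0.6  1.3 -1.4]
```

View pics/rk_charcoal.png

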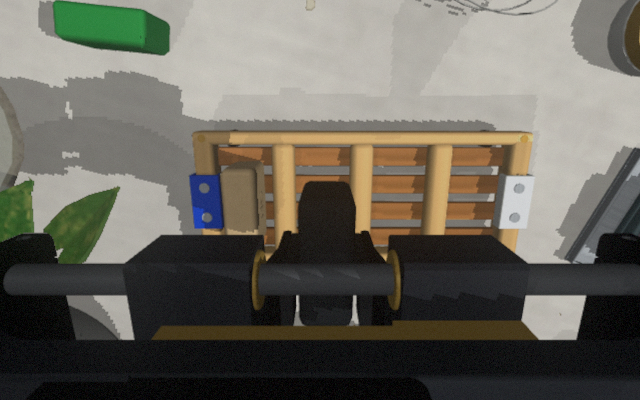

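The charcoal bar hangs over the second pocket (wall centres at columns 284 and 361, tool at 326), so I'll shift 2 mm to -y and lower it.

Scaled: 0.09 m is 0.225, 0.088 m is 0.22.

Call:
play_rows(motion=[[[-0.0025,-0.0025,0.03,0,0,0],[-0.005,-0.005,0.075,0,0,0],[-0.005,-0.005,0.125,0,0,0],[-0.005,-0.005,0.17,0,0,0],[-0.005,-0.005,0.2025,0,0,0],[-0.005,-0.005,0.22,0,0,0],[-0.005,-0.005,0.225,0,0,0],[-0.005,-0.005,0.225,0,0,0]]])

```text
time_s: 18.87
position: [0.529, -0.2041, 0.0583]
tcp_rot: [[-0.963, -0.269, -0.001], [-0.269, 0.963, 0.001], [0.001, 0.001, -1.0]]
force: [0.6, -0.0, -2.0]
opening: 0.292
grasp_force: 29.9
```

Scaled: 0.002 m is 0.005, 0.001 m is 0.0025.

Call:
play_rows(motion=[[[0,0,0.0025,0,0,0],[0,0,0.005,0,0,0],[0,0,0.005,0,0,0]]])

```text
time_s: 19.12
position: [0.5298, -0.2052, 0.0577]
tcp_rot: [[-0.963, -0.268, 0.001], [-0.268, 0.963, -0.001], [-0.001, -0.001, -1.0]]
force: [-0.7, 0.7, -1.1]
opening: 0.292
grasp_force: 29.9
```

Scaled: 0.001 m is 0.0025.

Call:
play_rows(motion=[[[0,0,0.0025,0,0,0],[0,0,0.0025,0,0,0]]])

```text
time_s: 19.28
position: [0.5295, -0.2051, 0.0564]
tcp_rot: [[-0.964, -0.268, 0.001], [-0.268, 0.964, -0.0], [-0.001, -0.001, -1.0]]
force: [1.1, 0.6, -1.9]
opening: 0.29
grasp_force: 29.9
```

Scaled: 0.001 m is 0.0025.

Call:
play_rows(motion=[[[0,0,0.0025,0,0,0],[0,0,0.0025,0,0,0],[0,0,0.0025,0,0,0]]])

```text
time_s: 19.53
position: [0.5293, -0.205, 0.0551]
tcp_rot: [[-0.964, -0.268, -0.0], [-0.268, 0.964, -0.0], [0.0, -0.0, -1.0]]
force: [0.2, -0.2, -1.8]
opening: 0.29
grasp_force: 29.9
```

Call:
play_rows(motion=[[[0,0,0.0025,0,0,0],[0,0,0.0025,0,0,0]]])

```text
time_s: 19.7
position: [0.5294, -0.2051, 0.0549]
tcp_rot: [[-0.963, -0.268, 0.0], [-0.268, 0.963, -0.0], [-0.0, -0.0, -1.0]]
force: [-2.6, 0.5, 4.7]
opening: 0.29
grasp_force: 29.9
```

Floor contact (+4.7 N, z 0.055). Releasing, rising and going to cream.

Call:
play_rows(motion=[[[0,0,0,0,0,0],[0,0,0,0,0,0],[0,0,0,0,0,0],[0,0,0,0,0,0],[0,0,0,0,0,0]]], fingers=0.044)

```text
time_s: 20.12
position: [0.5293, -0.205, 0.0539]
tcp_rot: [[-0.964, -0.268, -0.0], [-0.268, 0.964, 0.0], [0.0, 0.0, -1.0]]
force: [-0.7, 0.1, 1.0]
opening: 0.492
grasp_force: 0.0
```

Scaled: -0.096 m is -0.24, -0.09 m is -0.225.

Call:
play_rows(motion=[[[0,0,-0.0125,0,0,0],[0,0,-0.0375,0,0,0],[0,0,-0.075,0,0,0],[0,0,-0.125,0,0,0],[0,0,-0.175,0,0,0],[0,0,-0.225,0,0,0],[0,0,-0.24,0,0,0],[0,0,-0.24,0,0,0]]])

```text
time_s: 20.78
position: [0.5306, -0.2058, 0.1525]
tcp_rot: [[-0.963, -0.268, 0.004], [-0.268, 0.963, -0.003], [-0.004, -0.004, -1.0]]
force: [0.4, -0.2, -0.6]
opening: 0.507
grasp_force: 0.0
```

```bash
python3 -c "
from plan import *
p=now(); print(p, leg(p,(*B['cream'],.15,-6.7)))
w=imaging.capture('wrist'); cv2.imwrite('pics/w7.png',w['frame'][:,:,::-1])"
```

```text
(np.float64(0.5306215377224817), np.float64(-0.20576099431194386), np.float64(0.1525307417367641), np.float64(15.532930102074765)) [-52.2 350.1   2.5  22.2]
```

View pics/w7.png

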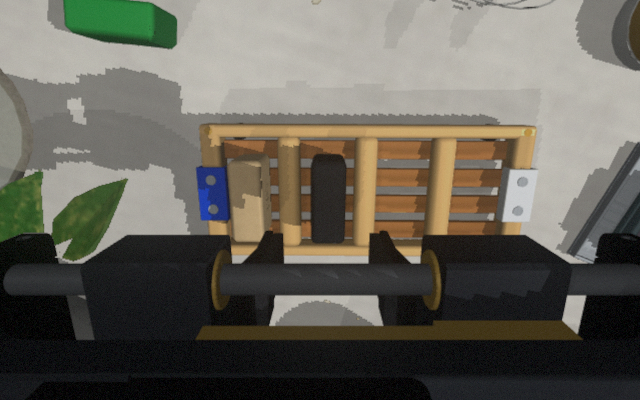

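Charcoal stands free and centred (311–346 between wall centres at 290 and 366), and tan is undisturbed. On to cream.

Scaled: 0.175 m is 0.4375, 0.147 m is 0.3675.

Call:
play_rows(motion=[[[-0.005,0.025,0,0,0,0],[-0.0125,0.0875,0,0,0,0],[-0.0225,0.1575,0,0,0,0],[-0.035,0.2275,0,0,0,0],[-0.045,0.2975,0,0,0,0],[-0.055,0.3675,0,0,0,0],[-0.065,0.4375,0,0,0,0]]])

```text
time_s: 21.42
position: [0.5057, -0.0273, 0.1486]
tcp_rot: [[-0.964, -0.267, -0.004], [-0.267, 0.964, 0.001], [0.003, 0.002, -1.0]]
force: [0.8, -0.1, -0.2]
opening: 0.505
grasp_force: 0.0
```

Scaled: 0.175 m is 0.4375, 0.002 m is 0.005, 22.2 degrees is 0.2467.

Call:
play_rows(motion=[[[-0.0125,0.075,0,0,0,0.0444],[-0.0225,0.15,0,0,0,0.0889],[-0.035,0.23,0,0,0,0.1333],[-0.0475,0.31,0,0,0,0.1778],[-0.0575,0.3875,0.0025,0,0,0.2222],[-0.065,0.43,0.005,0,0,0.2444],[-0.065,0.4375,0.005,0,0,0.2467],[-0.065,0.4375,0.005,0,0,0.2467]]])

```text
time_s: 22.08
position: [0.484, 0.1474, 0.1469]
tcp_rot: [[-0.994, 0.113, -0.003], [0.113, 0.994, -0.0], [0.003, -0.001, -1.0]]
force: [-0.4, -0.0, 0.2]
opening: 0.506
grasp_force: 0.0
```

Call:
play_rows(motion=[[[0,0,0,0,0,0],[0,0,0,0,0,0]]])

```text
time_s: 22.25
position: [0.4856, 0.1453, 0.1476]
tcp_rot: [[-0.993, 0.117, -0.001], [0.117, 0.993, -0.0], [0.001, -0.0, -1.0]]
force: [0.6, 0.1, 0.5]
opening: 0.508
grasp_force: 0.0
```

```bash
python3 chk.py cream
```

```text
(np.float64(0.4858021374889253), np.float64(0.14510616744299099), np.float64(0.1477495591347106), np.float64(-6.742099825750834)) [ -1.3   0.6 101.7  -0. ]
0.73 [ 4.8611e+02  1.4494e+02 -5.7800e+00  1.2000e-01] 307 343 159 246 cols at row 190 [309 342]
0.3 [487.2 145.5  -6.7   1. ] 218 263 159 246 cols at row 190 [219 261]
```

Aligned (columns 309–342). Descending to grip.

Scaled: 0.102 m is 0.255, -0.001 m is -0.0025.

Call:
play_rows(motion=[[[-0.0025,0,0.03,0,0,0],[-0.0025,0,0.08,0,0,0],[-0.0025,0,0.13,0,0,0],[-0.0025,0,0.18,0,0,0],[-0.0025,0,0.2175,0,0,0],[-0.0025,0,0.2425,0,0,0],[-0.0025,0,0.255,0,0,0],[-0.0025,0,0.255,0,0,0]]])

```text
time_s: 23.02
position: [0.4865, 0.1454, 0.0452]
tcp_rot: [[-0.993, 0.117, -0.002], [0.117, 0.993, -0.0], [0.002, -0.0, -1.0]]
force: [-0.1, -0.9, -0.2]
opening: 0.508
grasp_force: 0.0
```

Call:
play_rows(motion=[[[0,0,0,0,0,0],[0,0,0,0,0,0],[0,0,0,0,0,0],[0,0,0,0,0,0],[0,0,0,0,0,0],[0,0,0,0,0,0]]], fingers=0.015)

```text
time_s: 23.52
position: [0.4872, 0.1461, 0.0468]
tcp_rot: [[-0.993, 0.116, 0.002], [0.116, 0.993, 0.0], [-0.002, 0.0, -1.0]]
force: [-0.0, -0.6, 5.3]
opening: 0.288
grasp_force: 29.8
```

```bash
python3 -c "
from plan import *
p=now(); print(p, leg((*p[:2],.15,p[3]),(*K['cream'],.15,15.5)))"
```

```text
(np.float64(0.4872182450901997), np.float64(0.14608398686100146), np.float64(0.04680685046646285), np.float64(-6.668174142456999)) [ -57.3 -285.4   -0.   -22.2]
```

Call:
play_rows(motion=[[[0,0,-0.0125,0,0,0],[0,0,-0.0375,0,0,0],[0,0,-0.0875,0,0,0],[0,0,-0.1375,0,0,0],[0,0,-0.1875,0,0,0],[0,0,-0.23,0,0,0],[0,0,-0.2575,0,0,0]]])

```text
time_s: 24.1
position: [0.4871, 0.1461, 0.1514]
tcp_rot: [[-0.993, 0.116, 0.002], [0.116, 0.993, 0.0], [-0.002, 0.0, -1.0]]
force: [0.2, 0.1, -1.6]
opening: 0.286
grasp_force: 29.8
```

Scaled: -0.142 m is -0.355, -0.002 m is -0.005.

Call:
play_rows(motion=[[[-0.005,-0.025,0,0,0,0],[-0.015,-0.075,0,0,0,0],[-0.03,-0.145,0,0,0,0],[-0.045,-0.2175,0,0,0,0],[-0.06,-0.2875,0,0,0,0],[-0.07,-0.355,0,0,0,0]]])

```text
time_s: 24.6
position: [0.4977, -0.0003, 0.1486]
tcp_rot: [[-0.993, 0.116, -0.001], [0.116, 0.993, -0.0], [0.001, -0.0, -1.0]]
force: [0.4, 1.0, -2.1]
opening: 0.288
grasp_force: 29.8
```

Scaled: -0.143 m is -0.3575, -0.13 m is -0.325, -22.2 degrees is -0.2467.

Call:
play_rows(motion=[[[-0.0125,-0.065,0,0,0,-0.0444],[-0.025,-0.1325,0,0,0,-0.0889],[-0.04,-0.2,0,0,0,-0.1333],[-0.0525,-0.265,0,0,0,-0.1778],[-0.065,-0.325,0,0,0,-0.2222],[-0.0725,-0.3575,0,0,0,-0.2467],[-0.0725,-0.3575,0,0,0,-0.2467],[-0.0725,-0.3575,0,0,0,-0.2467]]])

```text
time_s: 25.27
position: [0.5093, -0.1443, 0.1484]
tcp_rot: [[-0.964, -0.265, -0.002], [-0.265, 0.964, 0.001], [0.001, 0.001, -1.0]]
force: [-0.9, 0.8, -1.7]
opening: 0.285
grasp_force: 29.8
```

Call:
play_rows(motion=[[[0,0,0,0,0,0],[0,0,0,0,0,0]]])

```text
time_s: 25.43
position: [0.5094, -0.1424, 0.1487]
tcp_rot: [[-0.963, -0.268, -0.002], [-0.268, 0.963, 0.001], [0.001, 0.001, -1.0]]
force: [-0.7, 0.1, -1.0]
opening: 0.284
grasp_force: 29.8
```

```bash
python3 rk.py cream
```

```text
(np.float64(0.5096380619813697), np.float64(-0.14243560490885873), np.float64(0.14886077539378445), np.float64(15.580999184613841)) [-0.9 -1.9 90.9  0.1] 0.28747023733885907 29.758492994985488 [-0.2 -0.3 -0.2]
```

View pics/rk_cream.png

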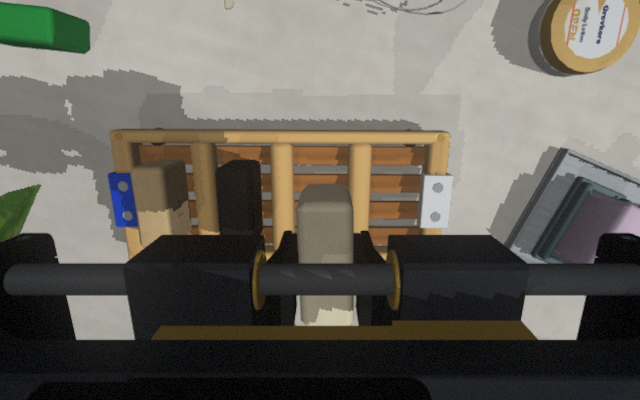

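The cream bar is over the third pocket (wall centres at 282 and 360, tool at 326), so I'll shift 3 mm to -y and lower it.

Call:
play_rows(motion=[[[0,-0.0025,0.03,0,0,0],[0,-0.0075,0.075,0,0,0],[0,-0.0075,0.125,0,0,0],[0,-0.0075,0.17,0,0,0],[0,-0.0075,0.2025,0,0,0],[0,-0.0075,0.22,0,0,0],[0,-0.0075,0.2275,0,0,0],[0,-0.0075,0.2275,0,0,0]]])

```text
time_s: 26.15
position: [0.5109, -0.1459, 0.0577]
tcp_rot: [[-0.963, -0.268, -0.001], [-0.268, 0.963, 0.0], [0.001, 0.001, -1.0]]
force: [-0.5, 0.1, -0.6]
opening: 0.287
grasp_force: 29.8
```

Scaled: 0.002 m is 0.005, 0.001 m is 0.0025.

Call:
play_rows(motion=[[[0,0,0.0025,0,0,0],[0,0,0.005,0,0,0],[0,0,0.005,0,0,0]]])

```text
time_s: 26.4
position: [0.5115, -0.1467, 0.0567]
tcp_rot: [[-0.963, -0.268, 0.001], [-0.268, 0.963, -0.001], [-0.001, -0.001, -1.0]]
force: [0.2, -0.3, -1.1]
opening: 0.284
grasp_force: 29.8
```

Scaled: 0.001 m is 0.0025.

Call:
play_rows(motion=[[[0,0,0.0025,0,0,0],[0,0,0.0025,0,0,0],[0,0,0.0025,0,0,0]]])

```text
time_s: 26.65
position: [0.5111, -0.1467, 0.0553]
tcp_rot: [[-0.964, -0.268, 0.0], [-0.268, 0.964, -0.0], [-0.0, -0.0, -1.0]]
force: [0.2, -0.1, -1.2]
opening: 0.286
grasp_force: 29.8
```

Scaled: 0.001 m is 0.0025.

Call:
play_rows(motion=[[[0,0,0.0025,0,0,0],[0,0,0.0025,0,0,0],[0,0,0.0025,0,0,0]]])

```text
time_s: 26.9
position: [0.511, -0.1466, 0.054]
tcp_rot: [[-0.964, -0.268, -0.0], [-0.268, 0.964, 0.0], [0.0, 0.0, -1.0]]
force: [-0.3, -0.5, -1.4]
opening: 0.287
grasp_force: 29.8
```

Scaled: 0.001 m is 0.0025.

Call:
play_rows(motion=[[[0,0,0.0025,0,0,0],[0,0,0.0025,0,0,0]]])

```text
time_s: 27.07
position: [0.5111, -0.1466, 0.0538]
tcp_rot: [[-0.963, -0.268, 0.0], [-0.268, 0.963, -0.0], [-0.0, -0.0, -1.0]]
force: [-1.5, 0.1, 6.2]
opening: 0.285
grasp_force: 29.8
```

Floor contact (+6 N). Releasing, rising and going to violet.

Call:
play_rows(motion=[[[0,0,0,0,0,0],[0,0,0,0,0,0],[0,0,0,0,0,0],[0,0,0,0,0,0],[0,0,0,0,0,0]]], fingers=0.044)

```text
time_s: 27.48
position: [0.511, -0.1465, 0.0529]
tcp_rot: [[-0.963, -0.268, -0.0], [-0.268, 0.963, 0.0], [0.0, 0.0, -1.0]]
force: [-0.1, 0.3, -0.5]
opening: 0.494
grasp_force: 0.0
```

Scaled: -0.096 m is -0.24, -0.09 m is -0.225.

Call:
play_rows(motion=[[[0,0,-0.0125,0,0,0],[0,0,-0.0375,0,0,0],[0,0,-0.075,0,0,0],[0,0,-0.125,0,0,0],[0,0,-0.175,0,0,0],[0,0,-0.225,0,0,0],[0,0,-0.24,0,0,0],[0,0,-0.24,0,0,0]]])

```text
time_s: 28.15
position: [0.5123, -0.1472, 0.1513]
tcp_rot: [[-0.963, -0.268, 0.005], [-0.268, 0.963, -0.002], [-0.004, -0.004, -1.0]]
force: [0.7, -0.1, -0.2]
opening: 0.507
grasp_force: 0.0
```

```bash
python3 -c "
from plan import *
p=now(); print(p, leg(p,(*B['violet'],.15,-6.7)))
w=imaging.capture('wrist'); cv2.imwrite('pics/w8.png',w['frame'][:,:,::-1])
print([(round(o['confidence'],2),[int(q) for q in (np.nonzero(o['pixels'])[1].min(),np.nonzero(o['pixels'])[1].max(),np.nonzero(o['pixels'])[0].min(),np.nonzero(o['pixels'])[0].max())]) for o in finder.outline_of('wrist','bar_cream')])"
```

```text
(np.float64(0.5122772020016412), np.float64(-0.1471610099191131), np.float64(0.15133672907662096), np.float64(15.532909299174435)) [-28.7 227.5   1.3  22.2]
[(0.62, [117, 146, 169, 222])]
```

Scaled: 0.1 m is 0.25, 0.08 m is 0.2.

Call:
play_rows(motion=[[[-0.0025,0.02,0,0,0,0],[-0.01,0.075,0,0,0,0],[-0.0175,0.1375,0,0,0,0],[-0.025,0.2,0,0,0,0],[-0.03,0.25,0,0,0,0]]])

```text
time_s: 28.67
position: [0.4939, -0.0447, 0.1476]
tcp_rot: [[-0.964, -0.268, -0.004], [-0.268, 0.964, 0.002], [0.003, 0.003, -1.0]]
force: [-0.3, -0.1, -0.1]
opening: 0.507
grasp_force: 0.0
```

Scaled: 0.1275 m is 0.3188, -0.003 m is -0.0075, 22.2 degrees is 0.2467.

Call:
play_rows(motion=[[[-0.0075,0.055,0,0,0,0.0444],[-0.015,0.1125,0,0,0,0.0889],[-0.0225,0.17,0,0,0,0.1333],[-0.03,0.225,0,0,0,0.1778],[-0.0375,0.28,0,0,0,0.2222],[-0.0425,0.31,0.0025,0,0,0.2444],[-0.0425,0.3188,0.0025,0,0,0.2467],[-0.0425,0.3188,0.0025,0,0,0.2467]]])

```text
time_s: 29.33
position: [0.4767, 0.0815, 0.1471]
tcp_rot: [[-0.994, 0.113, -0.003], [0.113, 0.994, 0.0], [0.003, -0.0, -1.0]]
force: [-0.8, -0.8, -0.4]
opening: 0.507
grasp_force: 0.0
```

Call:
play_rows(motion=[[[0,0,0,0,0,0],[0,0,0,0,0,0],[0,0,0,0,0,0]]])

```text
time_s: 29.58
position: [0.4783, 0.0796, 0.1479]
tcp_rot: [[-0.993, 0.117, -0.0], [0.117, 0.993, -0.0], [0.0, -0.0, -1.0]]
force: [0.6, -0.8, 0.7]
opening: 0.509
grasp_force: 0.0
```

```bash
python3 chk.py violet
python3 - <<'E'
from h import *
f=cv2.imread('pics/violet.png'); h=cv2.cvtColor(f,cv2.COLOR_BGR2HSV)
m=cv2.inRange(h,(125,15,60),(165,255,255)); n,l,st,c=cv2.connectedComponentsWithStats(m)
for i in np.argsort(-st[1:,4])[:3]+1: print(st[i])
for r in (175,190,205,220): x=np.nonzero(m[r,280:380])[0]+280; print(r,x.min() if len(x) else '',x.max() if len(x) else '')
E
```

```text
(np.float64(0.4783161185972297), np.float64(0.07957599191919573), np.float64(0.14796580346356533), np.float64(-6.736253295349266)) [ -0.7   0.2 102.   -0. ]
0.55 [ 4.7726e+02  7.9910e+01 -4.9500e+00  1.5000e-01] 309 343 158 245 cols at row 190 [310 342]
[ 309  158   36   88 2873]
[634  17   6   5   8]
[597   2   4   2   4]
175 310 343
190 310 343
205 311 343
220 310 343
```

Violet is centred (310–343). Gripping.

Scaled: 0.102 m is 0.255, 0.097 m is 0.2425.

Call:
play_rows(motion=[[[0,0,0.03,0,0,0],[0,0,0.08,0,0,0],[0,0,0.13,0,0,0],[0,0,0.18,0,0,0],[0,0,0.2175,0,0,0],[0,0,0.2425,0,0,0],[0,0,0.255,0,0,0],[0,0,0.255,0,0,0]]])

```text
time_s: 30.35
position: [0.4778, 0.0801, 0.0453]
tcp_rot: [[-0.993, 0.117, -0.002], [0.117, 0.993, 0.0], [0.002, -0.0, -1.0]]
force: [-0.0, 0.3, 0.3]
opening: 0.505
grasp_force: 0.0
```

Call:
play_rows(motion=[[[0,0,0,0,0,0],[0,0,0,0,0,0],[0,0,0,0,0,0],[0,0,0,0,0,0],[0,0,0,0,0,0],[0,0,0,0,0,0]]], fingers=0.015)

```text
time_s: 30.85
position: [0.4786, 0.0804, 0.0468]
tcp_rot: [[-0.993, 0.116, 0.002], [0.116, 0.993, -0.0], [-0.002, 0.0, -1.0]]
force: [1.1, -0.1, 5.3]
opening: 0.286
grasp_force: 30.0
```

```bash
sed -i "s/violet=(.494,-.084)/violet=(.4945,-.0865)/" plan.py; python3 -c "
from plan import *
p=now(); print(p, leg((*p[:2],.15,p[3]),(*K['violet'],.15,15.5)))"
```

```text
(np.float64(0.47860904597806053), np.float64(0.0803705442645571), np.float64(0.046781249493541295), np.float64(-6.67209675261099)) [ -35.2 -163.9   -0.   -22.2]
```

Scaled: -0.103 m is -0.2575, -0.092 m is -0.23.

Call:
play_rows(motion=[[[0,0,-0.0125,0,0,0],[0,0,-0.0375,0,0,0],[0,0,-0.0875,0,0,0],[0,0,-0.1375,0,0,0],[0,0,-0.1875,0,0,0],[0,0,-0.23,0,0,0],[0,0,-0.2575,0,0,0]]])

```text
time_s: 31.43
position: [0.4784, 0.0805, 0.1513]
tcp_rot: [[-0.993, 0.116, 0.002], [0.116, 0.993, -0.0], [-0.002, 0.0, -1.0]]
force: [-0.1, -0.4, -1.9]
opening: 0.283
grasp_force: 30.0
```

Scaled: -0.164 m is -0.41, -0.157 m is -0.3925, -22.2 degrees is -0.2467.

Call:
play_rows(motion=[[[-0.01,-0.0375,0,0,0,-0.0222],[-0.0225,-0.1,0,0,0,-0.0556],[-0.035,-0.1625,0,0,0,-0.1],[-0.05,-0.225,0,0,0,-0.1444],[-0.0625,-0.2875,0,0,0,-0.1889],[-0.075,-0.35,0,0,0,-0.2222],[-0.085,-0.3925,0,0,0,-0.2444],[-0.0875,-0.41,0,0,0,-0.2467]]])

```text
time_s: 32.1
position: [0.4945, -0.0891, 0.1497]
tcp_rot: [[-0.964, -0.266, 0.002], [-0.266, 0.964, -0.001], [-0.001, -0.002, -1.0]]
force: [0.2, 1.3, -1.1]
opening: 0.284
grasp_force: 30.0
```

Call:
play_rows(motion=[[[0,0,0,0,0,0],[0,0,0,0,0,0],[0,0,0,0,0,0]]])

```text
time_s: 32.35
position: [0.493, -0.0853, 0.1491]
tcp_rot: [[-0.963, -0.268, -0.001], [-0.268, 0.963, 0.001], [0.001, 0.001, -1.0]]
force: [-0.4, -0.2, -1.1]
opening: 0.286
grasp_force: 30.0
```

```bash
python3 rk.py violet
python3 - <<'E'
import cv2,numpy as np
f=cv2.imread('pics/rk_violet.png'); h=cv2.cvtColor(f,cv2.COLOR_BGR2HSV)
m=cv2.inRange(h,(10,60,110),(25,150,255))  # light pine rims
for r in (165,178,232):
    x=np.nonzero(m[r])[0]; x=x[x<480]; print(r,[(int(g[0]),int(g[-1])) for g in np.split(x,np.nonzero(np.diff(x)>2)[0]+1) if len(g)>4])
E
```

```text
(np.float64(0.4931712482688875), np.float64(-0.0852068593632162), np.float64(0.14906714180891797), np.float64(15.575820222929284)) [-0.9 -1.6 91.1  0.1] 0.28847859295607 29.99696272876463 [-0.2  0.4 -0.5]
165 [(39, 53), (119, 133), (197, 213), (275, 337), (353, 371)]
178 [(48, 74), (120, 130), (198, 213), (276, 302), (324, 329)]
232 [(53, 93), (127, 138), (202, 222), (277, 283), (292, 297), (354, 359)]
```

Scaled: 0.091 m is 0.2275, 0.088 m is 0.22.

Call:
play_rows(motion=[[[-0.0025,-0.0025,0.03,0,0,0],[-0.0025,-0.0025,0.075,0,0,0],[-0.0025,-0.0025,0.125,0,0,0],[-0.0025,-0.0025,0.17,0,0,0],[-0.0025,-0.0025,0.2025,0,0,0],[-0.0025,-0.0025,0.22,0,0,0],[-0.0025,-0.0025,0.2275,0,0,0],[-0.0025,-0.0025,0.2275,0,0,0]]])

```text
time_s: 33.07
position: [0.4948, -0.0865, 0.0577]
tcp_rot: [[-0.963, -0.269, -0.001], [-0.269, 0.963, 0.0], [0.001, 0.001, -1.0]]
force: [-0.2, -0.2, -0.8]
opening: 0.287
grasp_force: 30.0
```

Call:
play_rows(motion=[[[0,0,0.0025,0,0,0],[0,0,0.005,0,0,0],[0,0,0.0075,0,0,0],[0,0,0.0075,0,0,0]]])

```text
time_s: 33.4
position: [0.4953, -0.0874, 0.0555]
tcp_rot: [[-0.964, -0.268, 0.001], [-0.268, 0.964, -0.0], [-0.001, -0.001, -1.0]]
force: [-0.8, -0.1, -0.2]
opening: 0.288
grasp_force: 30.0
```

Call:
play_rows(motion=[[[0,0,0.0025,0,0,0],[0,0,0.0025,0,0,0],[0,0,0.0025,0,0,0]]])

```text
time_s: 33.65
position: [0.4951, -0.0873, 0.0542]
tcp_rot: [[-0.964, -0.268, 0.0], [-0.268, 0.964, -0.0], [-0.0, -0.0, -1.0]]
force: [-0.6, -1.4, -0.4]
opening: 0.287
grasp_force: 30.0
```

Scaled: 0.001 m is 0.0025.

Call:
play_rows(motion=[[[0,0,0.0025,0,0,0],[0,0,0.0025,0,0,0],[0,0,0.0025,0,0,0]]])

```text
time_s: 33.9
position: [0.4951, -0.0874, 0.0538]
tcp_rot: [[-0.963, -0.268, 0.001], [-0.268, 0.963, -0.0], [-0.0, -0.0, -1.0]]
force: [-0.4, -0.2, 5.2]
opening: 0.287
grasp_force: 30.0
```

Floor contact (+5 N). Releasing, then rising and backing off to see the whole rack.

Call:
play_rows(motion=[[[0,0,0,0,0,0],[0,0,0,0,0,0],[0,0,0,0,0,0],[0,0,0,0,0,0],[0,0,0,0,0,0]]], fingers=0.044)

```text
time_s: 34.32
position: [0.495, -0.0873, 0.0529]
tcp_rot: [[-0.964, -0.268, -0.0], [-0.268, 0.964, 0.0], [0.0, 0.0, -1.0]]
force: [0.0, 0.3, 0.5]
opening: 0.489
grasp_force: 0.0
```

Scaled: -0.16 m is -0.4, -0.13 m is -0.325.

Call:
play_rows(motion=[[[0,0,-0.0125,0,0,0],[0,0,-0.0375,0,0,0],[0,0,-0.075,0,0,0],[0,0,-0.125,0,0,0],[0,0,-0.1875,0,0,0],[0,0,-0.25,0,0,0],[0,0,-0.325,0,0,0],[0,0,-0.4,0,0,0]]])

```text
time_s: 34.98
position: [0.4944, -0.087, 0.215]
tcp_rot: [[-0.964, -0.268, -0.0], [-0.268, 0.964, 0.0], [0.0, 0.0, -1.0]]
force: [-0.1, 0.4, 0.4]
opening: 0.507
grasp_force: 0.0
```

Scaled: -0.09 m is -0.225, -0.085 m is -0.2125.

Call:
play_rows(motion=[[[0.025,-0.0375,-0.025,0,0,0],[0.0625,-0.1,-0.075,0,0,0],[0.1,-0.1625,-0.125,0,0,0],[0.125,-0.2125,-0.15,0,0,0],[0.125,-0.225,-0.15,0,0,0],[0.125,-0.225,-0.15,0,0,0]]])

```text
time_s: 35.48
position: [0.4712, -0.1888, 0.2744]
tcp_rot: [[-0.964, -0.265, 0.003], [-0.265, 0.964, -0.002], [-0.002, -0.002, -1.0]]
force: [0.3, 1.0, 0.2]
opening: 0.508
grasp_force: 0.0
```

```bash
python3 -c "
from h import *
w=imaging.capture('wrist'); cv2.imwrite('pics/fin.png',cv2.resize(w['frame'][120:260,140:480,::-1],(782,322),interpolation=cv2.INTER_CUBIC))
s=bot.read_state(); print(s['time_s'],s['position'],np.round(s['force'],1),s['grasp_force'])"
```

```text
35.5333 [ 0.47061164 -0.18726936  0.27334844] [0.4 0.9 0.4] 0.0
```

View pics/fin.png

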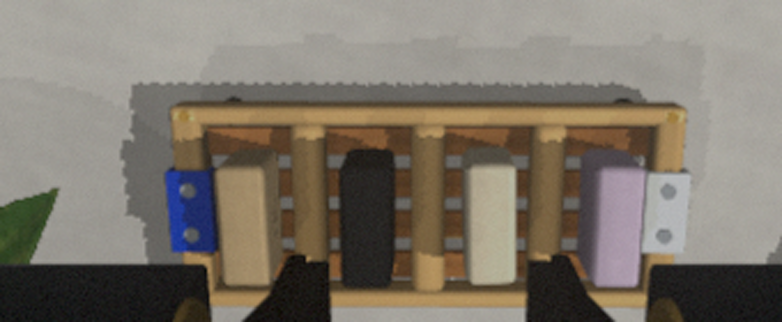

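All four bars stand upright in their pockets. From the blue clip to the white: tan (245,220), charcoal (367,218), cream (490,218) and violet (612,220). Handing in.

```bash
python3 -c "
from rig import bot
print(bot.hand_in())"
```

```text
the job is handed in; nothing more can be done
None
```

The job is handed in at about 36 s: all four bars stand free in the rack, tan (oldest) at the blue clip, then charcoal, cream and violet (newest) at the white clip, each felt to touch the pocket floor before I let go.

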